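Uncouple the test gauge from the header

ROBOT

A 6-joint arm with a two-finger parallel gripper is mounted at the origin on the work surface. World frame = base frame: x ahead of the robot, y to its left, z up, the work surface at z = 0. Lengths are in m, angles in rad, forces in N, time in s.
With the tool pointing down it reaches from about 0.3 to 0.825 m from the base axis. Payload 5.4 kg.
Tool frame: the origin (TCP) lies at the very end of the fingers, on their centre line; the grasp point (between the pads) lies ctrl.tcp_to_grasp behind it (ctrl.tcp_to_grasp is the distance from the TCP to the grasp point, in m); z points along the fingers, y is the line along which they close (so a half turn about z gives the same grasp; the last joint's range is limited). The gripper opens to 92 mm and grips with 3 to 60 N. Pads are 20 mm wide; open, the fingers measure 128 mm over their backs; the gripper's body (75 mm by 189 mm) begins 69 mm behind the grasp point.
Start: joints at [1.039, 0.158, 1.597, -0, 1.386, -0.21], TCP at [0.182, 0.545, 0.215] pointing down, gripper open.
Joint ranges: [-2.91, 2.91], [-0.94, 2.29], [0.18, 2.7], [-1.29, 4.43], [0.17, 2.64], [-3, 3]. Speed limits (rad/s): [2.57, 2.57, 3.14, 3.14, 3.14, 3.14].

INTERFACE

Orientations are given as a unit quaternion [x, y, z, w].
In Python, from plant import ctrl, imaging, models gives the robot as it stands.
- The arm moves only by the tool step_arm, never from a script. Its argument "plan" is a list of rows, each an object with "offset": the shift along the tool's x, y, z in cm, a list of three; "twist": the turn about the tool's z in degrees. In form: [{"offset": [x, y, z], "twist": twist}, ...]. A call has 1 to 12 rows; each row shifts and turns the commanded pose from where the row before left it, along the tool's axes as they then stand; what a row does not reach is not made up. A row lasts 1/12 s, in which the tool goes at most 41.7 mm and 7.16 degrees, less where a joint would pass 70% of its speed; a pose out of reach is approached as far as the arm can. A call with a gripper value outside its range is refused whole. "gripper" is the finger opening in cm, from 0 to 9.19, set as the call begins (left out, the last holds). The fingers move at their own pace and stop on an object; "grip_force" is the grip in N (left out, the last holds). Time passes only in rows, so rows that do not move let the fingers close. It gives the time, the measured TCP pose, the force, the opening and the grip force at its end, in the units of the state.
- ctrl.get_obs(): the state, without advancing time (a new reading comes with each control period).
- imaging.camera(name): name is "scene" or "top" or "wrist"; returns (picture, depth): 400x640x3 uint8, red, green, blue; 400x640 float32, m along the optical axis (not along the pixel's ray), 0 where there is no reading.
- imaging.camera_params(name): a dict with "camera_matrix" (3x3 intrinsics, pixels), "k1" (the pictures are not rectified: a ray, as slopes to the right and down, at radius r is drawn at 1 + k1 r^2 times it, then the intrinsics apply), "R" (3x3) and "t" (3): a world point X has camera coordinates R X + t. Camera axes: x right, y down, z forward; pixel columns grow to the right and rows downward; lengths in m; the calibration is good to about 2 mm. A picture is of the moment at which its call begins: read the wrist's pose just before it. camera_params takes no time and is no camera call; for the wrist camera it gives the pose at the moment of the call.
- ctrl.sign_off(): hands the job in; it is judged then, once.
Trained networks look in the newest picture that a camera, given by its name, has taken for a name from the list of things; names that differ only in an ending like _2 or _b are one class to them, and where a whole thing is asked for, a point or a joint stands for the part that bears it (a point fixed in the world has none). Each returns a list of dicts, best first, with "confidence" (0 to 1); they miss things now and then, are a little off and sometimes report something else, mostly with a low value. They report only what shows in the picture. A call takes as long as a camera call. They do not tell look-alikes from the thing itself.
- models.find_in(camera, query): "at" ([column, row] in pixels, amid what is visible of it).
- models.cut_out(camera, query): "mask" (400x640 bool, what is visible of it) and "at" ([column, row] in pixels, amid what is visible of it).
- models.mark_of(camera, query): "at" ([column, row] in pixels: a listed point, or the origin of a listed thing).
The state is a dict: "t": time; "qpos": joint angles; "dq": joint speeds; "tau": joint torques, N m; "position": TCP position; "eef_rot": TCP orientation; "contact_force": force on the tool from outside, world axes, zero at the start; "wrist_torque": the same for the moment, N m; "width": finger opening in m; "grip_force": force on a finger pad.
Only numpy, scipy, OpenCV 4.12 (cv2) and the standard library are available. Lean on these libraries where they do the work, as an engineer would, in place of code of your own. Each camera call takes 0.05 s, during which the arm holds its last target. There are 200 camera calls.

TASK

Take the pressure gauge off the quick coupling: press the coupling's blue sprung flange down until the gauge is released and pops up, then pull the gauge straight out so the sleeve snaps back up, and store the gauge upright in the free hole of the wooden block, fully home. Never push or pull on the coupling with more than 22 N, leave the other things where they stand, and finish with the gauge let go.

Things in the scene. Friction and masses are not known exactly. Their poses are not given: they have to be found in the camera images.
- gauge_case (a point): Centre of the gauge's case: round, dark steel, 40 mm diameter, 22 mm high, white dial facing up; z is its axis, up. Below hang a brass neck 22 mm diameter, 16 mm long (underside 27 mm below this point), and a steel nipple 14 mm diameter, 38 mm long. About 0.18 kg. It starts locked in the coupling; once released, a spring lifts it 5 mm and it stays there, sliding out with a few newtons of drag.
- nipple_tip (a point): Tip of the gauge's nipple, on its axis 65 mm below the centre of the case; chamfered, with a lock groove above. Starts inside the coupling.
- coupling (a point): On the upright axis of the quick coupling, at the top face of the brass header (55 mm above the table, 56 by 110 mm, on a plywood board 150 by 150 by 15 mm); z up, y along the header. The coupling: a steel sleeve 35 mm diameter on a brass body whose mouth is 46 mm above this point. Locked, the gauge case's centre is 79 mm above this point.
- sleeve (a joint): How far the sleeve with its blue flange is down, m: 0 = up, 0.0085 = stop. The flange (72 mm diameter, 6 mm thick) is clamped on at a height that varies: its top is 26 to 46 mm above coupling, so feel for it. Spring: 5.5 N at first, 14 N at the stop. Beyond 7.5 mm the gauge pops up; the nipple then keeps the sleeve 7 mm down until drawn out some 15 mm more, when it snaps up.
- stem (a joint): Give of the coupling's springy mount, m: 0 at rest, positive = pushed down, negative = pulled up, 15 N per mm (22 N = 0.00147).
- free_hole (a point): Centre of the mouth of the free hole in a wooden storage block 60 by 140 by 45 mm. z up; the hole is 16.5 mm diameter, goes right through and has a 2 mm chamfer. The other hole, 80 mm away towards the block's -y, holds a brass plug. Fully home, the gauge's neck rests on the block and the centre of its case is 27 mm above this point.
- plug_head (a point): Centre of the head (20 mm diameter, 14 mm high) of a brass plug stored in the other hole of the block; leave alone.
- valve: Brass ball valve, 56 mm long, 53 mm high, with a red lever along its +x reaching 68 mm from its origin, lying between the header and the block; origin under its middle; leave alone.
- cup_sticks: Black cup of wooden stirrers, 78 mm diameter, sticks to 140 mm high; origin under its middle; leave alone.
- cup_sachets: Black cup of sachets, 78 mm diameter, 105 mm high; origin under its middle; leave alone.
- screwdriver: Orange screwdriver lying on the table; leave alone.
- pipe_clip: Red pipe clip 40 by 30 by 22 mm on the table; leave alone.
Things that resemble listed ones, but are neither listed nor needed, are in the scene too. Leave any purple or red look-alike of the part that bears coupling alone.

How it is judged:
By the outcome, as a careful person would: the job done as asked, in the order asked, and still so for the second after the job is handed in, with the robot touching nothing.
It also fails if it takes over 53 s, if anything falls off the work surface, if the arm or the gripper's body presses on something with over 40 N, if the wrist force passes 120 N, or if a joint passes its speed limit or range.

## Working session

There is one attempt and no reset: what is moved stays moved. The work goes in short steps, Python scripts to look and compute and a tool call to move; the robot and the scene stay as the last step left them, time stands still between calls to the robot, and variables do not carry over. Pictures are saved under pics/ and viewed, at most 10 in all, crops included, and the job is handed in when it is done.

Besides the shell and the picture viewer there is one more tool, called after "Request:" in YAML: its name, and indented under it one key for each argument. step_arm: Moves the arm, as the interface text tells. Its arguments: {"type":"object","properties":{"plan":{"type":"array"},"gripper":{"type":"number"},"grip_force":{"type":"number"}},"required":["plan"]}

```bash
ls; mkdir -p pics; cat > h.py <<'E'
import numpy as np, cv2
from plant import ctrl, imaging, models
def ray(cam_or_p, px):
    p=imaging.camera_params(cam_or_p) if isinstance(cam_or_p,str) else cam_or_p
    K=np.array(p["camera_matrix"],float); k1=p["k1"]; R=np.array(p["R"]); t=np.array(p["t"])
    s=cv2.undistortPoints(np.array([[px]],float),K,np.array([k1,0,0,0.]))[0,0]
    d=R.T@np.array([s[0],s[1],1]); return -R.T@t, d
def atz(cam,px,z):
    o,d=ray(cam,px); return o+d*(z-o[2])/d[2]
def atdepth(cam,px,dep):
    o,d=ray(cam,px); return o+d*dep
def tri(rs):
    A=np.zeros((3,3));b=np.zeros(3)
    for o,d in rs:
        d=d/np.linalg.norm(d);P=np.eye(3)-np.outer(d,d);A+=P;b+=P@o
    x=np.linalg.solve(A,b); return x,[np.linalg.norm(np.cross(x-o,d/np.linalg.norm(d))) for o,d in rs]
E
python3 - <<'E'
from h import *
o=ctrl.get_obs();print(o['position'],o['eef_rot'],o['contact_force'],o['width'],ctrl.tcp_to_grasp)
for c in ['scene','top']:
    im,d=imaging.camera(c);cv2.imwrite(f'pics/{c}.png',im[:,:,::-1]);np.savez(f'{c}.npz',im=im,d=d)
    p=imaging.camera_params(c)
    print(c,'campos',-np.array(p['R']).T@np.array(p['t']))
    for q in ['gauge_case','coupling','free_hole','plug_head','valve','cup_sticks','cup_sachets']:
        for r in models.mark_of(c,q)[:3]:
            a=np.array(r['at']); u,v=a.round().astype(int); dd=d[min(v,399),min(u,639)]
            print(q,a.round(1),round(r['confidence'],2),'depthpt',atdepth(c,a,dd).round(3) if dd>0 else None)
E
```

```text
pics
[0.1815436  0.5449029  0.21362368] [ 1.60175679e-01  9.87088052e-01 -9.03824560e-04 -3.34453265e-04] [-0.3782126  -0.15967279  0.10524556] 0.09171398900700722 0.0187
scene campos [ 0.98552108 -0.24493697  0.92677341]
gauge_case [371.9 154.4] 0.85 depthpt [0.535 0.227 0.144]
coupling [174.5 204.3] 0.81 depthpt [ 0.356 -0.168  0.088]
coupling [314.5 116.6] 0.77 depthpt [0.328 0.224 0.089]
coupling [373.8 175.3] 0.68 depthpt [0.556 0.22  0.097]
free_hole [237.8 275.8] 0.76 depthpt [ 0.55  -0.139  0.026]
free_hole [399.6 139.5] 0.17 depthpt [0.466 0.393 0.015]
plug_head [199.1 287.3] 0.68 depthpt [ 0.541 -0.216  0.059]
valve [305.9 274.6] 0.86 depthpt [ 0.635 -0.024  0.031]
cup_sticks [336.1 339.9] 0.81 depthpt [ 0.779 -0.056  0.027]
cup_sachets [381.  314.5] 0.7 depthpt [0.807 0.025 0.092]
top campos [0.24931753 0.05375221 1.47757379]
gauge_case [260.5 197.8] 0.64 depthpt [0.532 0.234 0.147]
gauge_case [348.3 188.1] 0.63 depthpt [0.62  0.001 0.035]
coupling [243.9 288.8] 0.96 depthpt [0.289 0.246 0.095]
coupling [248.7 123.1] 0.93 depthpt [0.754 0.31  0.101]
coupling [392.5 294.6] 0.79 depthpt [ 0.328 -0.151  0.1  ]
free_hole [396.5 216.6] 0.86 depthpt [ 0.555 -0.147  0.036]
plug_head [366.9 143.2] 0.57 depthpt [ 0.776 -0.039  0.002]
plug_head [418.3 225.7] 0.56 depthpt [ 0.533 -0.209  0.058]
valve [350.8 192.6] 0.66 depthpt [ 0.608 -0.008  0.033]
cup_sticks [366.9 144.5] 0.55 depthpt [ 0.769 -0.039  0.009]
cup_sachets [334.9 136.1] 0.92 depthpt [0.751 0.06  0.096]
```

View pics/scene.png

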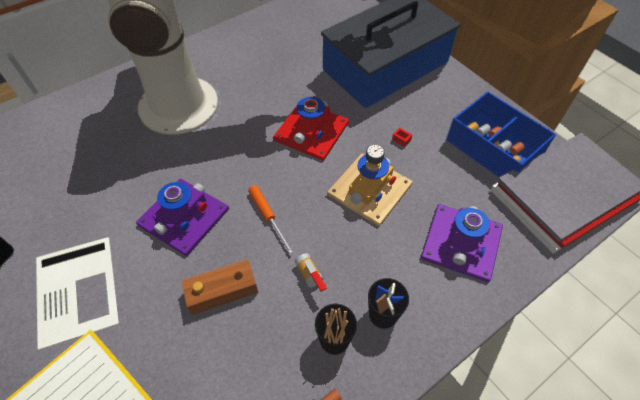

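View pics/top.png

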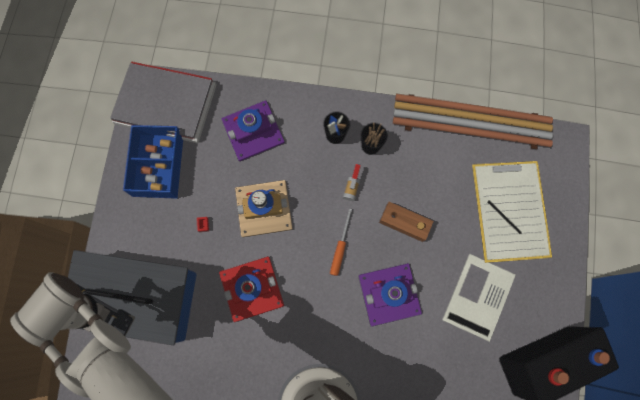

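The gauge sits on the plywood board at scene (374,155) and top (260,199). The purple boards at scene (175,200) and (472,225), and the red one at (312,108), are look-alikes. The block is at scene (220,288), with its free hole at (238,276) and the plug at (198,288).

```bash
cat >> h.py <<'E'
def plan(target, yaw=None):
    """offset (cm, tool axes) from measured pose to target, and twist (deg) for tool-y world azimuth yaw"""
    from scipy.spatial.transform import Rotation as Ro
    o=ctrl.get_obs();R=Ro.from_quat(o['eef_rot']).as_matrix()
    off=R.T@(np.array(target)-o['position'])*100
    y=np.degrees(np.arctan2(R[1,1],R[0,1]))
    tw=None if yaw is None else -((yaw-y+90)%180-90)
    return off.round(2),'y az',y.round(2),'twist',tw
E
python3 - <<'E'
from h import *
p={c:imaging.camera_params(c) for c in('scene','top')}
S={}
for c in p:
    imaging.camera(c)
    for q in ['gauge_case','free_hole','plug_head','valve','cup_sticks']:
        for f in('find_in','mark_of'):
            S[c,q,f]=[np.array(r['at']) for r in getattr(models,f)(c,q)[:3]]
for q,zz in [('gauge_case',.134),('free_hole',.045),('plug_head',.055)]:
  for f in('find_in','mark_of'):
    for a in S['scene',q,f]:
        for b in S['top',q,f]:
            x,e=tri([ray('scene',a),ray('top',b)])
            if max(e)<.01: print(q,f,a.round(),b.round(),x.round(4),np.round(e,4))
w=imaging.camera_params('wrist');R=np.array(w['R']);print('wrist cam',(-R.T@w['t']).round(3),R.round(2).tolist(),np.array(w['camera_matrix']).round(0).tolist())
print(plan([.54,.23,.3]))
im=np.load('scene.npz')['im'][110:310,170:420]
cv2.imwrite('pics/crop1.png',cv2.resize(im[:,:,::-1],None,fx=3,fy=3,interpolation=cv2.INTER_CUBIC)[:600,:800])
E
```

```text
gauge_case find_in [373. 155.] [258. 198.] [0.5316 0.2385 0.131 ] [0.0043 0.0043]
free_hole find_in [219. 284.] [404. 222.] [ 0.5421 -0.1758  0.0229] [0.0041 0.0041]
free_hole mark_of [236. 277.] [393. 215.] [ 0.5576 -0.1408  0.0365] [0.0032 0.0032]
plug_head find_in [201. 288.] [419. 229.] [ 0.5286 -0.2156  0.0282] [0.0017 0.0017]
plug_head mark_of [198. 289.] [417. 226.] [ 0.5344 -0.2136  0.0377] [0.0056 0.0056]
wrist cam [0.119 0.566 0.385] [[0.32, 0.95, 0.0], [0.92, -0.31, 0.24], [0.22, -0.07, -0.97]] [[277.0, 0.0, 322.0], [0.0, 277.0, 199.0], [0.0, 0.0, 1.0]]
(array([-43.95, -18.6 ,  -8.54]), 'y az', np.float64(71.56), 'twist', None)
```

View pics/crop1.png

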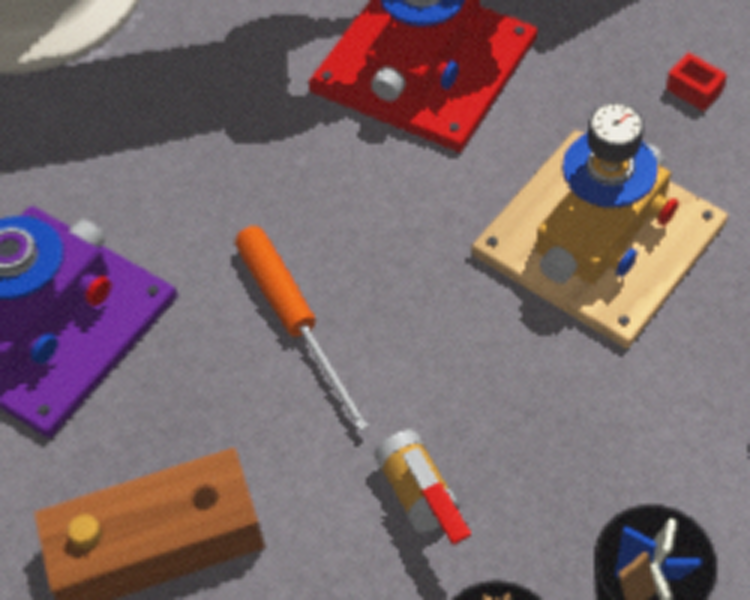

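In the crop, the only dial is on the plywood coupling at (615,125), which is the target. The free hole is at (204,497) and the plug is at (84,532). I'll move above the gauge.

Request:
step_arm:
  plan:
    - {"offset":[-2.75,-1.16,-0.53],"twist":0}
    - {"offset":[-2.75,-1.16,-0.53],"twist":0}
    - {"offset":[-2.75,-1.16,-0.53],"twist":0}
    - {"offset":[-2.75,-1.16,-0.53],"twist":0}
    - {"offset":[-2.75,-1.16,-0.53],"twist":0}
    - {"offset":[-2.75,-1.16,-0.53],"twist":0}
    - {"offset":[-2.75,-1.16,-0.53],"twist":0}
    - {"offset":[-2.75,-1.16,-0.53],"twist":0}
  gripper: 5.4

```text
t: 2.57
position: [0.3622, 0.3868, 0.2574]
eef_rot: [0.16, 0.987, 0.0, 0.0]
contact_force: [-0.2, 0.5, -0.5]
width: 0.0538
grip_force: 0.0
```

Request:
step_arm:
  plan:
    - {"offset":[-2.75,-1.16,-0.53],"twist":0}
    - {"offset":[-2.75,-1.16,-0.53],"twist":0}
    - {"offset":[-2.75,-1.16,-0.53],"twist":0}
    - {"offset":[-2.75,-1.16,-0.53],"twist":0}
    - {"offset":[-2.75,-1.16,-0.53],"twist":0}
    - {"offset":[-2.0,-1.16,-0.53],"twist":0}
    - {"offset":[-1,-1.16,-0.5],"twist":0}
    - {"offset":[0,0,0],"twist":0}
    - {"offset":[0,0,0],"twist":0}
    - {"offset":[0,0,0],"twist":0}
    - {"offset":[0,0,0],"twist":0}

```text
t: 3.48
position: [0.4937, 0.2587, 0.2934]
eef_rot: [0.16, 0.987, 0.0, -0.0]
contact_force: [-0.7, -0.4, -0.1]
width: 0.0536
grip_force: 0.0
```

```bash
cat > look.py <<'E'
from h import *
import sys,pickle
def look(name,qs,save=None):
    p=imaging.camera_params('wrist'); im,d=imaging.camera('wrist')
    cv2.imwrite(f'pics/{name}.png',im[:,:,::-1])
    out={'p':p,'d':d,'im':im}
    for q in qs:
        for f in('mark_of','find_in'):
            rs=getattr(models,f)('wrist',q)[:3]
            out[q,f]=[(np.array(r['at']),r['confidence']) for r in rs]
            for a,c in out[q,f]:
                u,v=np.clip(a.round().astype(int),0,[639,399]); print(q,f,a.round(1),round(c,2),atdepth(p,a,d[v,u]).round(4) if d[v,u]>0 else None)
    pickle.dump(out,open(name+'.pkl','wb')); return out
E
python3 - <<'E'
from look import *
o=ctrl.get_obs();print(o['position'],o['contact_force'],o['width'])
look('w1',['gauge_case','coupling'])
E
```

```text
[0.49371408 0.25866713 0.29343457] [-0.66408773 -0.4163336  -0.10792506] 0.053635727164683816
gauge_case mark_of [315.1 220.3] 0.82 [0.5259 0.2397 0.1463]
gauge_case find_in [315.  218.8] 0.69 [0.5246 0.2399 0.1446]
gauge_case find_in [407.2 122.6] 0.43 [0.4591 0.4141 0.0067]
coupling mark_of [403.  318.6] 0.9 [0.5046 0.287  0.3742]
coupling mark_of [259.9  42. ] 0.85 [0.3064 0.2424 0.0996]
coupling mark_of [ 30.2 163.6] 0.78 [ 0.3379 -0.1235  0.0899]
coupling find_in [318.6 193. ] 0.83 [0.5056 0.2503 0.0963]
coupling find_in [376. 320.] 0.75 [0.7603 0.2697 0.0495]
coupling find_in [267.6  52. ] 0.57 [0.3172 0.2465 0.0909]
```

View pics/w1.png

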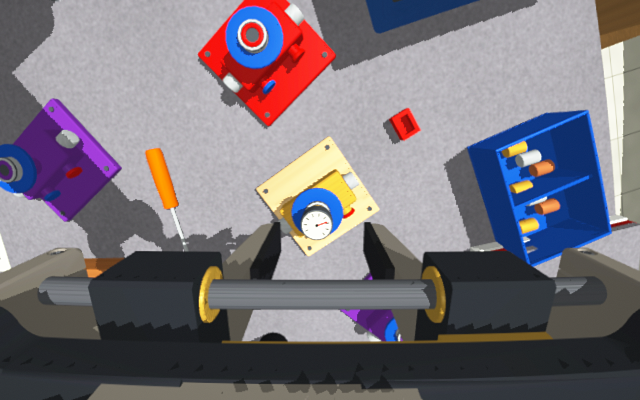

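The wrist view shows the dial at (317,223) on the blue flange, plywood board beneath. I'll fit the dial and flange from the depth image.

```bash
cat >> look.py <<'E'
def cloud(o,u0,u1,v0,v1):
    p=o['p'];K=np.array(p['camera_matrix'],float);vv,uu=np.mgrid[v0:v1,u0:u1]
    s=cv2.undistortPoints(np.stack([uu.ravel(),vv.ravel()],1)[:,None].astype(float),K,np.array([p['k1'],0,0,0.]))[:,0]
    d=o['d'][v0:v1,u0:u1].ravel();X=np.c_[s,np.ones(len(s))]*d[:,None]
    return (X-np.array(p['t']))@np.array(p['R']),o['im'][v0:v1,u0:u1].reshape(-1,3).astype(int),d>0
def circ(X):
    A=np.c_[2*X[:,:2],np.ones(len(X))];c=np.linalg.lstsq(A,(X[:,:2]**2).sum(1),rcond=None)[0]
    return c[:2],np.sqrt(c[2]+c[0]**2+c[1]**2)
def gauge(o,u0,u1,v0,v1):
    X,C,ok=cloud(o,u0,u1,v0,v1)
    m=ok&(C.min(1)>150)&(X[:,2]>.13)
    print('dial n',m.sum(),'centroid',X[m].mean(0).round(4),'mid',((X[m].max(0)+X[m].min(0))/2).round(4),'z med',np.median(X[m,2]))
    m2=ok&(C[:,2]>C[:,0]+60)&(C[:,2]>120)
    zf=np.median(X[m2,2]);m2&=abs(X[m2 if False else slice(None),2]-zf)<.006
    h=cv2.convexHull(X[m2][:,:2].astype(np.float32))[:,0]
    (c,r)=cv2.minEnclosingCircle(h);print('flange n',m2.sum(),'z',zf,'encl',np.round(c,4),r)
E
python3 - <<'E'
from look import *
o=pickle.load(open('w1.pkl','rb'));gauge(o,285,355,180,255)
c,d=ray(o['p'],(316.5,222.5)); print((c+d*(.145-c[2])/d[2]).round(4))
E
```

```text
dial n 660 centroid [0.532  0.239  0.1458] mid [0.5323 0.239  0.1458] z med 0.14581165082419095
flange n 1019 z 0.09641800081751227 encl [0.531  0.2396] 0.03555092588067055
[0.5294 0.2402 0.145 ]
```

Request:
step_arm:
  plan:
    - {"offset":[-1.05,-0.16,1.0],"twist":0}
    - {"offset":[-1.05,-0.17,2.0],"twist":0}
    - {"offset":[-1.05,-0.17,2.0],"twist":0}
    - {"offset":[-1.05,-0.16,2.3],"twist":0}
    - {"offset":[0,0,2.0],"twist":0}
    - {"offset":[0,0,0],"twist":0}
    - {"offset":[0,0,0],"twist":0}
    - {"offset":[0,0,0],"twist":0}

```text
t: 4.4
position: [0.5328, 0.2384, 0.2018]
eef_rot: [0.16, 0.987, 0.0, 0.001]
contact_force: [-0.1, -0.2, -0.2]
width: 0.0537
grip_force: 0.0
```

```bash
python3 - <<'E'
from look import *
o=ctrl.get_obs();print(o['position'],o['contact_force'],o['width'])
r=look('w2',['gauge_case'])
a=r['gauge_case','mark_of'][0][0].round().astype(int)
gauge(r,max(0,a[0]-130),a[0]+130,max(0,a[1]-130),min(400,a[1]+130))
E
```

```text
[0.53284313 0.2383788  0.20182242] [-0.05977231 -0.24891262 -0.20615331] 0.05374506718350513
gauge_case mark_of [321.2 207.9] 0.58 [0.5293 0.2391 0.1447]
gauge_case find_in [323.4 206.9] 0.8 [0.5292 0.2411 0.1443]
gauge_case find_in [321.  184.9] 0.64 [0.5132 0.2443 0.1296]
dial n 1231 centroid [0.5311 0.2388 0.1462] mid [0.5234 0.2304 0.2272] z med 0.14583144875596812
flange n 1814 z 0.09641149925812784 encl [0.5311 0.2393] 0.03553092107176781
```

View pics/w2.png

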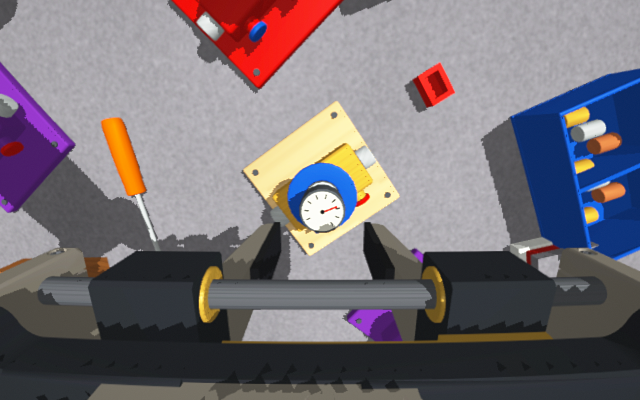

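The dial at (322,209) is centred between the fingertips at (275) and (368). I'll go straight down to straddle the gauge, stopping above the flange.

Request:
step_arm:
  plan:
    - {"offset":[0.18,0,1.0],"twist":0}
    - {"offset":[0,0,2.0],"twist":0}
    - {"offset":[0,0,2.0],"twist":0}
    - {"offset":[0,0,2.0],"twist":0}
    - {"offset":[0,0,1.5],"twist":0}
    - {"offset":[0,0,1.0],"twist":0}
    - {"offset":[0,0,0.1],"twist":0}
    - {"offset":[0,0,0],"twist":0}
    - {"offset":[0,0,0],"twist":0}
    - {"offset":[0,0,0],"twist":0}

```text
t: 5.38
position: [0.5315, 0.2391, 0.1063]
eef_rot: [0.16, 0.987, 0.0, 0.001]
contact_force: [-0.5, -0.4, 0.3]
width: 0.0539
grip_force: 0.0
```

Next I'll feel for the flange.

Request:
step_arm:
  plan:
    - {"offset":[0,0,0.2],"twist":0}
    - {"offset":[0,0,0.2],"twist":0}
    - {"offset":[0,0,0.1],"twist":0}
    - {"offset":[0,0,0.1],"twist":0}
    - {"offset":[0,0,0.1],"twist":0}
    - {"offset":[0,0,0.1],"twist":0}
    - {"offset":[0,0,0],"twist":0}
    - {"offset":[0,0,0],"twist":0}

```text
t: 6.05
position: [0.5305, 0.2389, 0.0969]
eef_rot: [0.16, 0.987, -0.0, -0.0]
contact_force: [-1.0, 0.4, 0.8]
width: 0.0539
grip_force: 0.7
```

Request:
step_arm:
  plan:
    - {"offset":[0,0,0.1],"twist":0}
    - {"offset":[0,0,0.1],"twist":0}
    - {"offset":[0,0,0],"twist":0}
    - {"offset":[0,0,0],"twist":0}

```text
t: 6.38
position: [0.5306, 0.2389, 0.0955]
eef_rot: [0.16, 0.987, -0.0, 0.0]
contact_force: [-2.8, -0.5, 6.6]
width: 0.0541
grip_force: 3.0
```

Request:
step_arm:
  plan:
    - {"offset":[0,0,0.1],"twist":0}
    - {"offset":[0,0,0.1],"twist":0}
    - {"offset":[0,0,0],"twist":0}
    - {"offset":[0,0,0],"twist":0}

```text
t: 6.72
position: [0.5306, 0.2389, 0.0938]
eef_rot: [0.16, 0.987, -0.0, 0.0]
contact_force: [-4.1, -0.1, 7.4]
width: 0.0539
grip_force: 3.8
```

Request:
step_arm:
  plan:
    - {"offset":[0,0,0.1],"twist":0}
    - {"offset":[0,0,0.1],"twist":0}
    - {"offset":[0,0,0.1],"twist":0}
    - {"offset":[0,0,0.1],"twist":0}
    - {"offset":[0,0,0],"twist":0}
    - {"offset":[0,0,0],"twist":0}

```text
t: 7.22
position: [0.5306, 0.2389, 0.0901]
eef_rot: [0.16, 0.987, -0.0, 0.0]
contact_force: [-3.6, -1.9, 8.4]
width: 0.0537
grip_force: 4.4
```

Request:
step_arm:
  plan:
    - {"offset":[0,0,0.1],"twist":0}
    - {"offset":[0,0,0.08],"twist":0}
    - {"offset":[0,0,0],"twist":0}
    - {"offset":[0,0,0],"twist":0}
    - {"offset":[0,0,0],"twist":0}

```text
t: 7.63
position: [0.5307, 0.2389, 0.0888]
eef_rot: [0.16, 0.987, -0.0, 0.0]
contact_force: [-6.2, -1.6, 11.1]
width: 0.0537
grip_force: 6.2
```

```bash
cat > chk.py <<'E'
from look import *
import sys
r=look(sys.argv[1],['gauge_case'])
a=r['gauge_case','mark_of'] or r['gauge_case','find_in']
a=a[0][0].round().astype(int)
X,C,ok=cloud(r,a[0]-60,a[0]+60,max(0,a[1]-60),min(400,a[1]+60))
m=ok&(C.min(1)>150)&(X[:,2]>.13)&(X[:,2]<.16)
print('dial',m.sum(),X[m].mean(0).round(4),np.median(X[m,2]))
m=ok&(C[:,2]>C[:,0]+60)&(C[:,2]>120);print('blue z',m.sum(),np.median(X[m,2]).round(4))
o=ctrl.get_obs();print(o['position'],o['contact_force'])
E
python3 chk.py w3
```

```text
gauge_case mark_of [321.3 273.2] 0.73 [0.5246 0.2406 0.1488]
gauge_case find_in [320.7 262.8] 0.57 [0.5194 0.2421 0.1497]
dial 766 [0.532  0.2381 0.149 ] 0.149017478492142
blue z 1440 0.0883
[0.53066124 0.23888786 0.08885282] [-5.93427106 -1.12520775 11.85720518]
```

Request:
step_arm:
  plan:
    - {"offset":[0,0,0.08],"twist":0}
    - {"offset":[0,0,0],"twist":0}
    - {"offset":[0,0,0],"twist":0}
    - {"offset":[0,0,0],"twist":0}

```text
t: 8.12
position: [0.5307, 0.2389, 0.0881]
eef_rot: [0.16, 0.987, -0.0, 0.0]
contact_force: [-6.3, -1.6, 12.9]
width: 0.0543
grip_force: 6.5
```

```bash
python3 chk.py w4
```

```text
gauge_case find_in [323.  263.9] 0.62 [0.5209 0.2427 0.1475]
dial 734 [0.5327 0.2389 0.149 ] 0.1490032143051344
blue z 2232 0.0876
[0.53067671 0.2388976  0.08818625] [-5.73232761 -1.50986655 13.17587262]
```

Request:
step_arm:
  plan:
    - {"offset":[0,0,0.04],"twist":0}
    - {"offset":[0,0,0],"twist":0}
    - {"offset":[0,0,0],"twist":0}
    - {"offset":[0,0,0],"twist":0}

```text
t: 8.6
position: [0.5307, 0.2389, 0.0878]
eef_rot: [0.16, 0.987, -0.0, 0.0]
contact_force: [-6.1, -1.3, 13.4]
width: 0.0538
grip_force: 6.7
```

Request:
step_arm:
  plan:
    - {"offset":[0,0,-0.15],"twist":0}
    - {"offset":[0,0,-0.15],"twist":0}
    - {"offset":[0,0,-0.1],"twist":0}
    - {"offset":[0,0,0],"twist":0}
    - {"offset":[0,0,0],"twist":0}
    - {"offset":[0,0,0],"twist":0}

```text
t: 9.1
position: [0.5306, 0.2389, 0.0907]
eef_rot: [0.16, 0.987, -0.0, 0.0]
contact_force: [-2.7, -0.7, 6.5]
width: 0.0539
grip_force: 3.3
```

```bash
python3 chk.py w5
```

```text
gauge_case mark_of [322.6 274. ] 0.79 [0.5255 0.2409 0.1498]
gauge_case find_in [321.7 262.2] 0.62 [0.52   0.2423 0.1496]
dial 764 [0.5308 0.2382 0.1494] 0.14942007280294384
blue z 1346 0.0901
[0.53059902 0.23886945 0.09066294] [-2.64448314 -1.31164799  6.37591311]
```

Request:
step_arm:
  plan:
    - {"offset":[0,0,-0.15],"twist":0}
    - {"offset":[0,0,-0.15],"twist":0}
    - {"offset":[0,0,0],"twist":0}
    - {"offset":[0,0,0],"twist":0}
    - {"offset":[0,0,0],"twist":0}

```text
t: 9.67
position: [0.5303, 0.2388, 0.0924]
eef_rot: [0.16, 0.987, -0.0, -0.0]
contact_force: [0.4, 1.5, 0.1]
width: 0.054
grip_force: 0.0
```

```bash
python3 chk.py w6
```

```text
gauge_case mark_of [320.5 271. ] 0.84 [0.5249 0.24   0.1491]
gauge_case find_in [320.3 262.3] 0.58 [0.5206 0.2414 0.1496]
dial 776 [0.5292 0.2376 0.1499] 0.14988502540244697
blue z 1611 0.0915
[0.53040934 0.23882342 0.09255698] [0.64532147 0.07930118 0.45339509]
```

The fingers are off the flange with zero force, yet the sleeve stays down and the dial is about 4–5 mm higher, so the gauge is released. I'll rise to the case and grip it gently.

Request:
step_arm:
  plan:
    - {"offset":[-0.07,0,-0.5],"twist":0}
    - {"offset":[0,0,-1.0],"twist":0}
    - {"offset":[0,0,-1.0],"twist":0}
    - {"offset":[0,0,-0.25],"twist":0}
    - {"offset":[0,0,0],"twist":0}
    - {"offset":[0,0,0],"twist":0}
    - {"offset":[0,0,0],"twist":0}

```text
t: 10.4
position: [0.5309, 0.2386, 0.1201]
eef_rot: [0.16, 0.987, -0.0, -0.0]
contact_force: [0.1, 0.7, -0.1]
width: 0.0542
grip_force: 0.0
```

Request:
step_arm:
  plan:
    - {"offset":[0,0,0],"twist":0}
    - {"offset":[0,0,0],"twist":0}
    - {"offset":[0,0,0],"twist":0}
    - {"offset":[0,0,0],"twist":0}
    - {"offset":[0,0,0],"twist":0}
    - {"offset":[0,0,0],"twist":0}
  gripper: 3.6
  grip_force: 8

```text
t: 10.9
position: [0.531, 0.2387, 0.12]
eef_rot: [0.16, 0.987, -0.0, -0.0]
contact_force: [-0.2, 1.0, -1.8]
width: 0.04
grip_force: 8.0
```

Request:
step_arm:
  plan:
    - {"offset":[0,0,0],"twist":0}
    - {"offset":[0,0,0],"twist":0}
    - {"offset":[0,0,-0.1],"twist":0}
    - {"offset":[0,0,-0.1],"twist":0}
    - {"offset":[0,0,-0.1],"twist":0}
    - {"offset":[0,0,0],"twist":0}
  gripper: 3.6
  grip_force: 25

```text
t: 11.4
position: [0.5305, 0.2385, 0.1227]
eef_rot: [0.16, 0.987, -0.0, -0.001]
contact_force: [-1.0, 0.5, -6.5]
width: 0.0393
grip_force: 25.0
```

Request:
step_arm:
  plan:
    - {"offset":[0,0,-0.2],"twist":0}
    - {"offset":[0,0,-0.2],"twist":0}
    - {"offset":[0,0,-0.2],"twist":0}
    - {"offset":[0,0,-0.2],"twist":0}
    - {"offset":[0,0,-0.2],"twist":0}
    - {"offset":[0,0,-0.2],"twist":0}

```text
t: 11.9
position: [0.5318, 0.2387, 0.1364]
eef_rot: [0.16, 0.987, 0.0, 0.001]
contact_force: [-0.2, 0.4, -2.4]
width: 0.039
grip_force: 25.0
```

Request:
step_arm:
  plan:
    - {"offset":[0,0,-0.2],"twist":0}
    - {"offset":[0,0,-0.2],"twist":0}
    - {"offset":[0,0,-0.2],"twist":0}
    - {"offset":[0,0,-0.3],"twist":0}
    - {"offset":[0,0,-0.3],"twist":0}
    - {"offset":[0,0,-0.3],"twist":0}
    - {"offset":[0,0,-0.3],"twist":0}
    - {"offset":[0,0,0],"twist":0}

```text
t: 12.57
position: [0.5317, 0.2388, 0.1542]
eef_rot: [0.16, 0.987, 0.0, 0.001]
contact_force: [-0.2, 0.3, -1.5]
width: 0.0392
grip_force: 25.0
```

Request:
step_arm:
  plan:
    - {"offset":[0,0,-1],"twist":0}
    - {"offset":[0,0,-2],"twist":0}
    - {"offset":[0,0,-3],"twist":0}
    - {"offset":[0,0,-1.5],"twist":0}
    - {"offset":[0,0,0],"twist":0}
    - {"offset":[0,0,0],"twist":0}
    - {"offset":[0,0,0],"twist":0}

```text
t: 13.15
position: [0.5304, 0.2385, 0.2269]
eef_rot: [0.16, 0.987, -0.0, -0.001]
contact_force: [0.5, -0.2, -2.6]
width: 0.039
grip_force: 25.0
```

```bash
python3 - <<'E'
from look import *
o=ctrl.get_obs();print(o['position'],o['contact_force'],o['width'])
r=look('w7',['gauge_case','free_hole','plug_head'])
im,d=imaging.camera('scene');np.savez('s2.npz',im=im,d=d)
for q in('gauge_case','nipple_tip','free_hole'):
  for x in models.mark_of('scene',q)[:2]: print(q,np.round(x['at'],1),round(x['confidence'],2))
cv2.imwrite('pics/s2.png',cv2.resize(im[80:230,290:490,::-1],None,fx=4,fy=4,interpolation=cv2.INTER_CUBIC))
print(plan([.5564,-.143,.22]))
E
```

```text
[0.53038179 0.23848776 0.22692331] [ 0.47278787 -0.21807869 -2.63083502] 0.03901759887814614
gauge_case mark_of [323.3 251.2] 0.58 [0.5281 0.2401 0.256 ]
gauge_case find_in [323.  249.6] 0.86 [0.5272 0.2402 0.2557]
free_hole mark_of [ 83.7 285.1] 0.59 [0.4852 0.1847 0.3313]
free_hole find_in [102.6 264.5] 0.82 [ 0.5422 -0.1041  0.036 ]
free_hole find_in [318.8 246.3] 0.43 [0.5241 0.2389 0.2571]
plug_head mark_of [424.7  91.9] 0.62 [0.4601 0.4071 0.006 ]
gauge_case [381.7 118.8] 0.72
nipple_tip [381.3 140.3] 0.75
free_hole [235.8 273.2] 0.97
(array([-14.46, -35.41,   0.82]), 'y az', np.float64(71.56), 'twist', None)
```

View pics/s2.png

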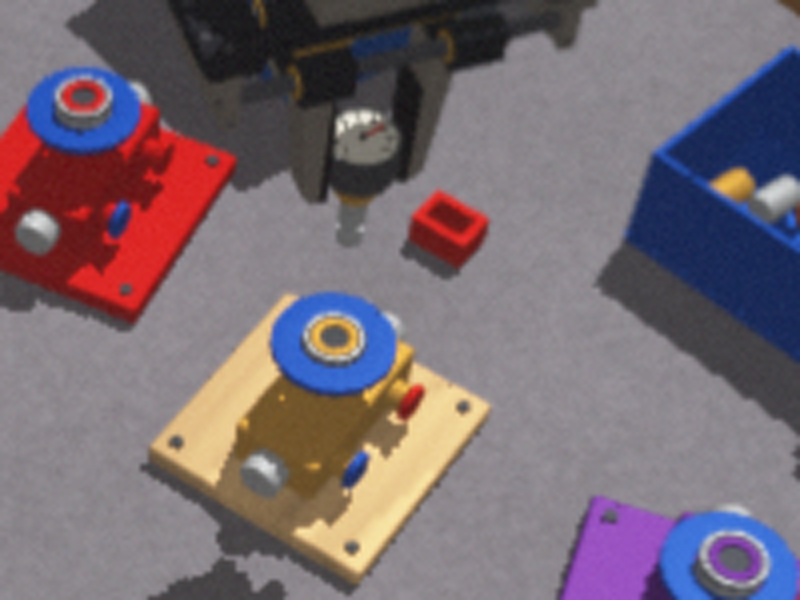

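The gauge is out. The sleeve is back up on the empty plywood coupling, at crop (333,338). I'll carry the gauge to just beyond the block, so the wrist camera can see the hole.

Request:
step_arm:
  plan:
    - {"offset":[-0.5,-0.8,0],"twist":0}
    - {"offset":[-1.2,-1.9,0],"twist":0}
    - {"offset":[-1.54,-2.52,0],"twist":0}
    - {"offset":[-1.54,-2.52,0],"twist":0}
    - {"offset":[-1.54,-2.52,0],"twist":0}
    - {"offset":[-1.54,-2.52,0],"twist":0}
    - {"offset":[-1.54,-2.52,0],"twist":0}
    - {"offset":[-1.54,-2.52,0],"twist":0}

```text
t: 14.37
position: [0.5787, 0.0328, 0.2285]
eef_rot: [0.16, 0.987, -0.0, 0.0]
contact_force: [0.8, 0.0, -2.5]
width: 0.0395
grip_force: 25.0
```

Request:
step_arm:
  plan:
    - {"offset":[-1.54,-2.52,0],"twist":0}
    - {"offset":[-1.54,-2.52,0],"twist":0}
    - {"offset":[-1.54,-2.52,0],"twist":0}
    - {"offset":[-1.54,-2.52,0],"twist":0}
    - {"offset":[-1.54,-2.52,0],"twist":0}
    - {"offset":[-1.54,-2.52,0],"twist":0}
    - {"offset":[-1.2,-1.8,0],"twist":0}
    - {"offset":[-0.5,-0.8,0],"twist":0}
    - {"offset":[0,0,0],"twist":0}
    - {"offset":[0,0,0],"twist":0}
    - {"offset":[0,0,0],"twist":0}

```text
t: 15.28
position: [0.6261, -0.1664, 0.2283]
eef_rot: [0.16, 0.987, 0.0, -0.0]
contact_force: [0.4, 0.2, -2.8]
width: 0.0393
grip_force: 25.0
```

```bash
python3 - <<'E'
from look import *
o=ctrl.get_obs();print(o['position'],o['contact_force'],o['width'])
r=look('w8',['free_hole','plug_head','nipple_tip','gauge_case'])
for q in('free_hole',):
  for a,c in r[q,'mark_of']: print(atz(r['p'],a,.045).round(4))
E
```

```text
[ 0.62612011 -0.16639383  0.22830334] [ 0.42156623  0.24192198 -2.77152116] 0.039327803594359674
free_hole mark_of [325.5 124.8] 0.95 [ 5.554e-01 -1.372e-01 -1.000e-04]
free_hole find_in [294.4 127.7] 0.78 [ 0.5475 -0.1758  0.0444]
plug_head mark_of [255.7 127.9] 0.59 [ 0.5337 -0.2184  0.0588]
plug_head mark_of [400.6  26.1] 0.3 [ 0.4666 -0.0049  0.0005]
plug_head find_in [257.9 126.2] 0.49 [ 0.5328 -0.215   0.0599]
plug_head find_in [626.3   8.2] 0.34 [0.5367 0.2252 0.0688]
nipple_tip mark_of [321.1 216.5] 0.76 [ 0.6087 -0.1611  0.243 ]
nipple_tip mark_of [420.5 242.6] 0.69 [ 0.7392 -0.0657  0.0568]
nipple_tip find_in [320.2 249.3] 0.66 [ 0.6214 -0.1658  0.2592]
gauge_case mark_of [320.4 247. ] 0.9 [ 0.6207 -0.1655  0.2578]
gauge_case find_in [322.  247.2] 0.63 [ 0.6208 -0.1646  0.2585]
[ 0.5563 -0.1382  0.045 ]
```

View pics/w8.png

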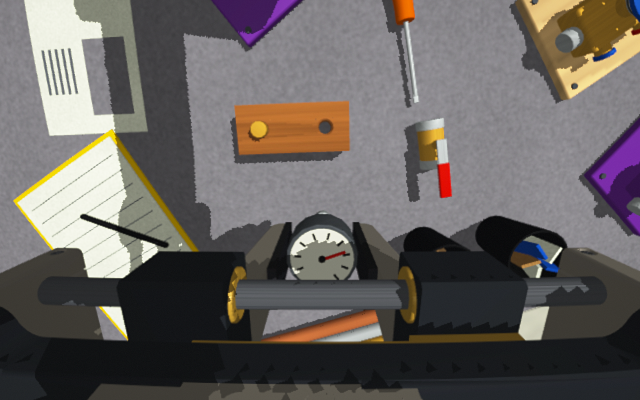

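```bash
cat > hole.py <<'E'
from look import *
def hole(r):
    a=[x for x,c in r['free_hole','mark_of']][0].round().astype(int)
    w=22;X,C,ok=cloud(r,a[0]-w,a[0]+w,max(0,a[1]-w),a[1]+w)
    top=np.median(X[ok&(abs(X[:,2]-.045)<.004),2])
    u0,v0=a[0]-w,max(0,a[1]-w)
    g=C.sum(1).reshape(-1,2*w); 
    sat=(C[:,0]-C[:,2]).reshape(g.shape)
    m=(g<0.55*np.median(g[sat>40])).astype(np.uint8)
    n,l,s,c=cv2.connectedComponentsWithStats(m); k=min(range(1,n),key=lambda i:np.hypot(*(c[i]-[a[0]-u0,a[1]-v0]))-.1*min(s[i,4],100))
    cc,(A,B),ang=cv2.fitEllipse(np.argwhere(l==k)[:,::-1][cv2.convexHull(np.argwhere(l==k)[:,::-1].astype(np.int32),returnPoints=False)[:,0]].astype(np.float32))
    px=np.array(cc)+[u0,v0]
    print('hole px',px.round(1),'axes',A,B,'area',s[k,4],'top z',top.round(4),'at .045:',atz(r['p'],px,.045).round(4),'mark',atz(r['p'],r['free_hole','mark_of'][0][0],.045).round(4))
    a=[x for x,c in r['gauge_case','mark_of']][0].round().astype(int)
    X,C,ok=cloud(r,a[0]-45,a[0]+45,a[1]-40,a[1]+35)
    zt=np.median(X[ok&(X[:,2]>.1)&(C.min(1)>120),2]);mm=ok&(C.min(1)>110)&(abs(X[:,2]-zt)<.004)
    h=cv2.convexHull(X[mm][:,:2].astype(np.float32));c,rr=cv2.minEnclosingCircle(h)
    print('dial z',zt.round(4),'cen',X[mm].mean(0).round(4),'circ',np.round(c,4),rr)
    return px
if __name__=='__main__': hole(pickle.load(open('w8.pkl','rb')))
E
python3 hole.py
```

```text
hole px [326.1 125.4] axes 9.554931640625 12.202958106994629 area 31 top z 0.0448 at .045: [ 0.5572 -0.1377  0.045 ] mark [ 0.5563 -0.1382  0.045 ]
dial z 0.2582 cen [ 0.6248 -0.1668  0.2583] circ [ 0.6268 -0.1682] 0.018954304978251457
```

Request:
step_arm:
  plan:
    - {"offset":[0.5,0.1,1.5],"twist":0}
    - {"offset":[0.5,0.2,2.3],"twist":0}
    - {"offset":[0.5,0.2,2.5],"twist":0}
    - {"offset":[0,0,1.5],"twist":0}
    - {"offset":[0,0,0],"twist":0}
    - {"offset":[0,0,0],"twist":0}
    - {"offset":[0,0,0],"twist":0}

```text
t: 16.32
position: [0.6146, -0.1587, 0.1519]
eef_rot: [0.16, 0.987, -0.0, 0.001]
contact_force: [-0.0, -0.3, -2.0]
width: 0.0397
grip_force: 25.0
```

```bash
python3 - <<'E'
from hole import *
o=ctrl.get_obs();print(o['position'],o['contact_force'],o['width'])
r=look('w9',['free_hole','gauge_case'])
hole(r)
o8=pickle.load(open('w8.pkl','rb'))
print(tri([ray(o8['p'],o8['free_hole','mark_of'][0][0]),ray(r['p'],r['free_hole','mark_of'][0][0])]))
a=r['free_hole','mark_of'][0][0].astype(int);x0=max(0,a[0]-90);y0=max(0,a[1]-60)
print(x0,y0);cv2.imwrite('pics/w9c.png',cv2.resize(r['im'][y0:y0+150,x0:x0+200,::-1],None,fx=4,fy=4,interpolation=cv2.INTER_CUBIC))
E
```

```text
[ 0.61460388 -0.15871694  0.15189559] [-0.01406643 -0.30949787 -1.98953317] 0.039669960119859654
free_hole mark_of [323.6 139.8] 0.67 [ 5.609e-01 -1.386e-01 -5.000e-04]
free_hole find_in [285.1 139.5] 0.85 [ 0.5473 -0.1743  0.0439]
gauge_case mark_of [321.  247.4] 0.82 [ 0.6093 -0.1574  0.1818]
gauge_case find_in [614.9  40.5] 0.74 [0.556  0.1719 0.031 ]
gauge_case find_in [317.4 247. ] 0.55 [ 0.6086 -0.1593  0.1815]
hole px [323.6 140.2] axes 11.395638465881348 14.644367218017578 area 34 top z 0.0448 at .045: [ 0.5599 -0.1386  0.045 ] mark [ 0.5596 -0.1385  0.045 ]
dial z 0.1818 cen [ 0.6133 -0.159   0.1819] circ [ 0.615  -0.1593] 0.01784675009548664
(array([ 0.55764552, -0.13886387,  0.10040178]), [np.float64(0.0005815323379310141), np.float64(0.0005815323379309198)])
233 79
```

View pics/w9c.png

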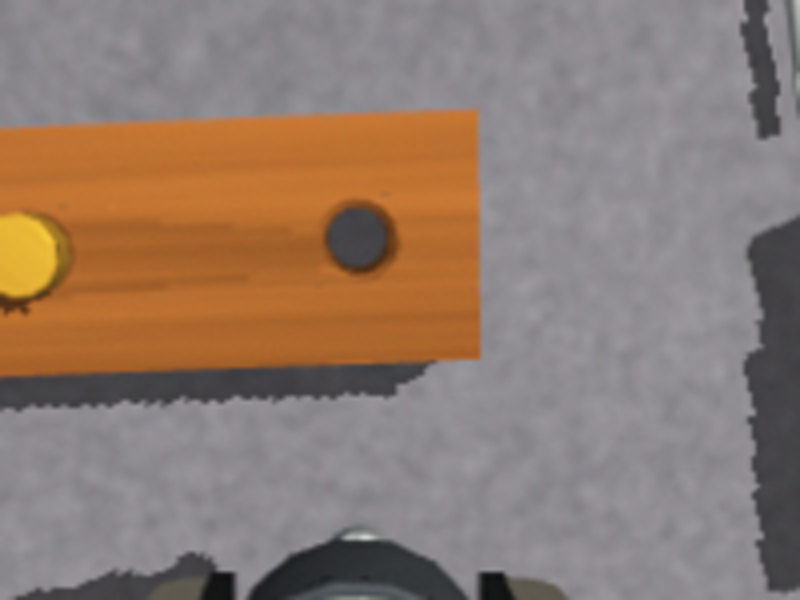

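The free hole's chamfered rim is centred at crop (360,237), which is pixel (322.8,138). The nipple is in the same column, below it. I'll cross-check against the block's top face from depth.

```bash
python3 - <<'E'
from hole import *
for n in('w8','w9'):
    r=pickle.load(open(n+'.pkl','rb'));X,C,ok=cloud(r,180,400,80,200)
    m=ok&(abs(X[:,2]-.045)<.005)&(C[:,0]-C[:,2]>40)
    I=(m.reshape(120,220)*1).astype(np.uint8);_,l,s,c=cv2.connectedComponentsWithStats(I);k=1+np.argmax(s[1:,4]);m=(l==k).ravel()
    P=X[m][:,:2]
    c,(a,b),ang=cv2.minAreaRect((P*1000).astype(np.float32));box=cv2.boxPoints((c,(a,b),ang))
    print(n,np.round(c,1),a,b,ang,'z',np.median(X[m,2]))
    e=[box[1]-box[0],box[2]-box[1]];L=max(e,key=np.linalg.norm);L=L/np.linalg.norm(L);L*=np.sign(L[1]);print('dir',L,'hole',np.array(c)+40*L)
r=pickle.load(open('w9.pkl','rb'))
h=atz(r['p'],(322.8,138.0),.045);print('rim',h.round(4))
E
```

```text
w8 [ 546.7 -178.4] 139.376708984375 60.39018249511719 73.80042266845703 z 0.044776708719186493
dir [0.27898383 0.9602958 ] hole [ 557.85698509 -139.9777565 ]
w9 [ 546.7 -178.5] 140.39752197265625 60.39323043823242 73.74705505371094 z 0.0447792690987574
dir [0.2798781 0.9600355] hole [ 557.92870617 -140.09633636]
rim [ 0.5577 -0.1387  0.045 ]
```

Request:
step_arm:
  plan:
    - {"offset":[1.0,0,0],"twist":0}
    - {"offset":[2.0,0.03,0],"twist":0}
    - {"offset":[2.0,0.03,0],"twist":0}
    - {"offset":[1.0,0,0],"twist":0}
    - {"offset":[0,0,2.0],"twist":0}
    - {"offset":[0,0,2.0],"twist":0}
    - {"offset":[0,0,1.0],"twist":0}
    - {"offset":[0,0,0],"twist":0}
    - {"offset":[0,0,0],"twist":0}
    - {"offset":[0,0,0],"twist":0}
    - {"offset":[0,0,0],"twist":0}

```text
t: 17.48
position: [0.558, -0.1392, 0.1018]
eef_rot: [0.16, 0.987, -0.0, 0.001]
contact_force: [-0.2, -0.5, -1.3]
width: 0.0388
grip_force: 25.0
```

Request:
step_arm:
  plan:
    - {"offset":[0,0,0.4],"twist":0}
    - {"offset":[0,0,0.4],"twist":0}
    - {"offset":[0,0,0.3],"twist":0}
    - {"offset":[0,0,0.2],"twist":0}
    - {"offset":[0,0,0.2],"twist":0}
    - {"offset":[0,0,0],"twist":0}
    - {"offset":[0,0,0],"twist":0}

```text
t: 18.07
position: [0.5569, -0.1387, 0.0852]
eef_rot: [0.16, 0.987, 0.0, -0.0]
contact_force: [0.6, -0.3, -0.9]
width: 0.0395
grip_force: 25.0
```

Request:
step_arm:
  plan:
    - {"offset":[0,0,0.4],"twist":0}
    - {"offset":[0,0,0.4],"twist":0}
    - {"offset":[0,0,0.4],"twist":0}
    - {"offset":[0,0,0.4],"twist":0}
    - {"offset":[0,0,0.4],"twist":0}
    - {"offset":[0,0,0.4],"twist":0}
    - {"offset":[0,0,0.3],"twist":0}
    - {"offset":[0,0,0],"twist":0}
    - {"offset":[0,0,0],"twist":0}

```text
t: 18.82
position: [0.5568, -0.1387, 0.058]
eef_rot: [0.16, 0.987, 0.0, -0.0]
contact_force: [-0.4, -1.1, -1.9]
width: 0.0393
grip_force: 25.0
```

Request:
step_arm:
  plan:
    - {"offset":[0,0,0.2],"twist":0}
    - {"offset":[0,0,0.15],"twist":0}
    - {"offset":[0,0,0],"twist":0}
    - {"offset":[0,0,0],"twist":0}
    - {"offset":[0,0,0],"twist":0}

```text
t: 19.23
position: [0.5569, -0.1387, 0.0548]
eef_rot: [0.16, 0.987, 0.0, -0.0]
contact_force: [0.2, 0.4, -1.1]
width: 0.0396
grip_force: 25.0
```

Request:
step_arm:
  plan:
    - {"offset":[0,0,0.1],"twist":0}
    - {"offset":[0,0,0.1],"twist":0}
    - {"offset":[0,0,0],"twist":0}
    - {"offset":[0,0,0],"twist":0}

```text
t: 19.57
position: [0.5571, -0.1387, 0.0532]
eef_rot: [0.16, 0.987, -0.0, 0.0]
contact_force: [-0.6, 0.8, 2.0]
width: 0.0395
grip_force: 25.0
```

The neck is seated, with contact force rising at the expected height. I'll release with a modest opening and retreat straight up.

Request:
step_arm:
  plan:
    - {"offset":[0,0,0.05],"twist":0}
    - {"offset":[0,0,0],"twist":0}
    - {"offset":[0,0,0],"twist":0}
    - {"offset":[0,0,0],"twist":0}

```text
t: 19.9
position: [0.5572, -0.1388, 0.0531]
eef_rot: [0.16, 0.987, -0.0, 0.0]
contact_force: [-2.3, 1.3, 5.7]
width: 0.0393
grip_force: 25.0
```

Request:
step_arm:
  plan:
    - {"offset":[0,0,0],"twist":0}
    - {"offset":[0,0,0],"twist":0}
    - {"offset":[0,0,0],"twist":0}
    - {"offset":[0,0,0],"twist":0}
    - {"offset":[0,0,0],"twist":0}
    - {"offset":[0,0,0],"twist":0}
  gripper: 5.6

```text
t: 20.4
position: [0.5569, -0.1387, 0.0522]
eef_rot: [0.16, 0.987, 0.0, -0.0]
contact_force: [-0.6, -0.1, -0.6]
width: 0.0561
grip_force: 0.0
```

Request:
step_arm:
  plan:
    - {"offset":[0,0,-0.5],"twist":0}
    - {"offset":[0,0,-1.5],"twist":0}
    - {"offset":[0,0,-2.5],"twist":0}
    - {"offset":[0,0,-3],"twist":0}
    - {"offset":[0,0,-3],"twist":0}
    - {"offset":[0,0,-3],"twist":0}
    - {"offset":[-1,0,-1.5],"twist":0}
    - {"offset":[-2,0,0],"twist":0}
    - {"offset":[-2,0,0],"twist":0}
    - {"offset":[0,0,0],"twist":0}
    - {"offset":[0,0,0],"twist":0}
    - {"offset":[0,0,0],"twist":0}

```text
t: 21.4
position: [0.6035, -0.1541, 0.2019]
eef_rot: [0.16, 0.987, 0.0, -0.001]
contact_force: [-0.4, -0.7, 0.1]
width: 0.0559
grip_force: 0.0
```

```bash
python3 - <<'E'
from look import *
o=ctrl.get_obs();print(o['position'],o['contact_force'],o['width'])
r=look('w10',['gauge_case'])
X,C,ok=cloud(r,240,400,90,230)
m=ok&(C.min(1)>130)&(X[:,2]>.05)&(X[:,2]<.11);print('dial',m.sum(),X[m].mean(0).round(4),np.median(X[m,2]))
A=np.c_[X[m][:,:2],np.ones(m.sum())];print('slope',np.linalg.lstsq(A,X[m][:,2],rcond=None)[0][:2].round(3))
im,d=imaging.camera('scene')
cv2.imwrite('pics/s3.png',cv2.resize(im[80:380,140:540,::-1],None,fx=2,fy=2,interpolation=cv2.INTER_CUBIC))
E
```

```text
[ 0.60352556 -0.15409341  0.20192839] [-0.36045348 -0.71385582  0.09505793] 0.05589168973850866
gauge_case mark_of [321.7 149.1] 0.65 [ 0.5567 -0.1385  0.0833]
gauge_case find_in [321.4 148.4] 0.85 [ 0.5559 -0.1386  0.0837]
gauge_case find_in [589.3  43.5] 0.36 [0.5397 0.1809 0.0488]
dial 917 [ 0.5579 -0.1389  0.0832] 0.08317097228081387
slope [-0.003 -0.004]
```

View pics/s3.png

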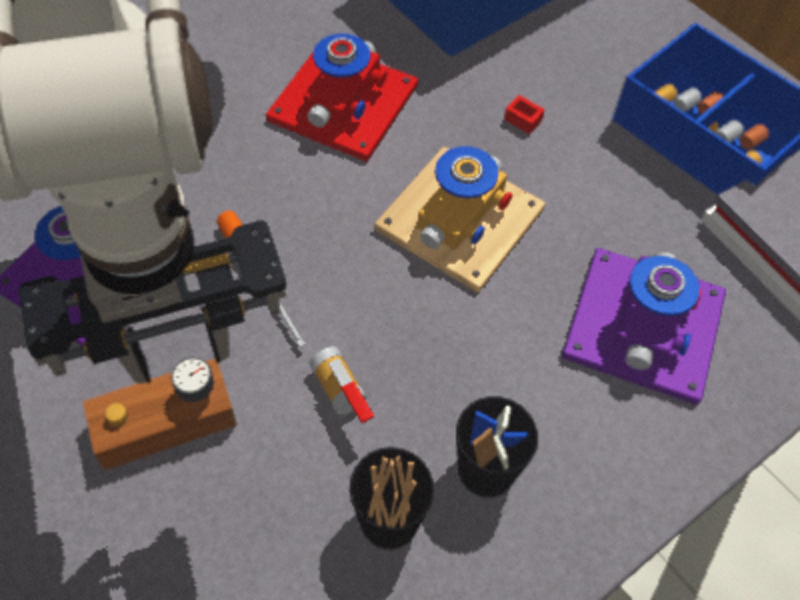

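The gauge stands upright in the block at crop (192,378). The dial's top face is at 0.083 m, which matches fully home, and it is level. The other things are where they stood, so I'll hand in.

```bash
python3 -c "
from plant import ctrl
print(ctrl.sign_off())"
```

```text
the job is handed in; nothing more can be done
None
```

The gauge is off the coupling, the sleeve has snapped back up, and the gauge stands upright and fully home in the free hole, let go; the highest coupling force I read was about 15 N, nothing else appears moved, and the job was handed in at about 21.5 s.

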